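Roll a core plug into the ultrasonic test cradle and close the probes on it

TASK

Load the sandstone core plug into the ultrasonic test cradle; the stone is crumbly, so handle it gently and do not grip or lift it. Push it by its side with the fingertips so that it rolls over the bench and up the ramp, drops into the V-groove between the two probes, and lies there freed from your fingers. Then push the sliding probe's carriage along its rail from behind until it has slid the core against the fixed probe and about half of the sprung probe's bright shaft has gone into its housing; leave it so, and disturb nothing else.

Things in the scene. Friction and masses are not known exactly. Their poses are not given: they have to be found in the camera images.
- core_plug: Sandstone core plug: tan banded cylinder, diameter 38, length 100, about 0.26 kg, a red line along its side; loose; rolls very easily, friction about 0.4. Starts lying on the bench before the ramp, line on top, up to 0.2 rad off the groove, abreast of the opening. Origin at its centre, on the axis, 19 above the bench; its own y is the cylinder's axis, its x and z turn as it rolls.
- cradle: Metal test cradle, fixed. Origin on the bench under the groove's line; x level across the groove, from ramp to back fence (away from the robot), y along the groove, z up. Ramp and groove run from y = -82 to +78. The fence behind (x = 26 to 38, y = -156 to +120) is 26 high, with the carriage's rail on it up to 32. A core can roll in with its centre between about y = -25 and +24.
- groove (a point): Where the centre of a seated core lies: on the groove's line at the cradle's x = 0, y = 0, 23.9 above the bench. The groove is a 120 degree V, both faces at 30 degrees, its bottom line 2 above the bench, and the core can lie anywhere along it.
- crest (a point): Middle of the crest between ramp and groove: cradle x = -12, y = 0, 8.9 above the bench. The plain ramp rises to it from the bench at x = -52 (12.6 degrees); beyond it the groove's front face falls.
- fixed_face (a point): Centre of the fixed probe's flat face (radius 13, looking along the cradle's -y) at cradle x = 0, y = +80, 23.9 above the bench. Its steel body and clamp post reach on to y = 130 and 43 high. A core that is home against it has its centre at cradle y = +30.
- carriage (a joint): Travel of the sliding probe's carriage along the cradle's +y in m, 0 to 0.100; starts at 0 to 0.012; stays where it is left (friction about 7 N). The sprung probe's free face is at cradle y = -100 mm + travel; with the core home it meets the core at travel 0.080, so that travel 0.086 presses the probe in by 6 mm.
- push_face (a point): Centre of the carriage's black round rear flange (radius 18, flat, looking along the cradle's -y, 23.9 above the bench), at cradle x = 0, y = -150 mm + travel; push it toward +y. A steel housing of radius 15 runs 34 forward from it, and a block (x = 0 to 45, up to 47 above the bench) joins it to the rail.
- probe (a joint): How far the sprung probe is pressed into its housing on the carriage, in m: 0 = free, with 12 mm of bright brass-coloured shaft (radius 9) showing between housing and dark pad (radius 13); 0.012 = bottomed. Spring: about 1.6 N to start, 4 N at 6 mm.
- grey_core: Bystander: grey limestone core plug, diameter 38, height 70, standing loose on the bench; origin at the centre of its underside.
- oil_bottle: Bystander: brown glass dropper bottle of couplant oil with a red teat, 29 wide, 92 high, standing loose; origin at the centre of its underside.
- petri: Bystander: clear flat round dish, diameter 62, 14 high, loose; origin at the centre of its underside.
- marker: Bystander: white marker pen with a dark cap, 130 long, 15 high, lying loose along its own y; origin at its underside.

How it is judged:
By the outcome, as a careful person would: the job done as asked, in the order asked, and still so for the second after the job is handed in, with the robot touching nothing.
It also fails if it takes over 48 s, if anything falls off the work surface, if the arm or the gripper's body presses on something with over 40 N, if the wrist force passes 120 N, or if a joint passes its speed limit or range.

ROBOT

A 6-joint arm with a two-finger parallel gripper is mounted at the origin on the work surface; the furniture and walls round the work are solid. World frame = base frame: x ahead of the robot, y to its left, z up, the work surface at z = 0. Lengths are in m, angles in rad, forces in N, time in s.
With the tool pointing down it reaches from about 0.325 to 0.9 m from the base axis. Payload 3.5 kg.
Tool frame: the origin (TCP) lies between the finger pads; the fingertips stand 14 mm ahead of it and the grasp point (between the pads) lies 5 mm behind it; z points along the fingers, y is the line along which they close (so a half turn about z gives the same grasp; the last joint's range is limited). The gripper opens to 85 mm and grips with 20 to 120 N. Pads are 22 mm wide; open, the fingers measure 114 mm over their backs; the gripper's body (76 mm by 85 mm) begins 54 mm behind the grasp point. The pads swing forward as they close: fully open they stand 13 mm farther back than shut.
Start: joints at [1.14, 0.276, -0.026, 1.268, 0, 1.467], TCP at [0.201, 0.592, 0.245] pointing down, gripper open.
Joint ranges: [-3.12, 3.12], [-0.85, 1.88], [-1.08, 1.24], [-1.95, 2.15], [-1.57, 1.53], [-3.14, 3.14]. Speed limits (rad/s): [2.57, 2.57, 3.14, 3.14, 3.14, 3.14].

INTERFACE

Orientations are given as a rotation vector (axis times angle).
In Python, from rig import ctrl gives the robot as it stands.
- The arm moves only by the tool play_rows, never from a script. Its argument "series" is a list that holds one entry, the list of rows, each a list of 7 numbers: the opening in per cent of the stroke, from 0 (shut) to 100 (fully open), then the shift along the tool's x, y, z in mm, then the turn, a rotation vector about the tool's x, y, z in degrees. A call has 1 to 5 rows; each row is the pose to reach, as a shift and turn from the pose commanded when the call began, along the tool's axes at that moment; what a row does not reach only later rows make up. A row lasts 1/12 s, in which the tool goes at most 41.7 mm and 7.16 degrees, less where a joint would pass 70% of its speed; a pose out of reach is approached as far as the arm can. A call with a gripper value outside its range is refused whole. The fingers move at their own pace and stop on an object; "grip_force" is the grip in N (left out, the last holds). Time passes only in rows, so rows that repeat a pose let the fingers close. It gives the time, the measured TCP pose, the force, the opening and the grip force at its end, in the units of the state.
- ctrl.get_state(): the state, without advancing time (a new reading comes with each control period).
- ctrl.capture(name): name is "scene" or "top" or "wrist"; returns the picture (400x640x3 uint8, red, green, blue); there is no depth.
- ctrl.camera_info(name): a dict with "fx", "fy", "cx", "cy" (pixels), "world_to_cam" (4x4, takes a point from world to camera coordinates); the wrist camera has in their place "mount" (4x4, takes a point from camera to tool coordinates, whose origin is the TCP and whose axes are the flange's). Camera axes: x right, y up, looking along -z (the intrinsics and any distortion apply to the point x, -y, -z); pixel columns grow to the right and rows downward; lengths in m; the calibration is good to about 2 mm. A picture is of the moment at which its call begins: read the wrist's pose just before it. camera_info takes no time and is no camera call.
- ctrl.hand_in(): hands the job in; it is judged then, once.
Trained networks look in the newest picture that a camera, given by its name, has taken for a name from the list of things; names that differ only in an ending like _2 or _b are one class to them, and where a whole thing is asked for, a point or a joint stands for the part that bears it (a point fixed in the world has none). Each returns a list of dicts, best first, with "confidence" (0 to 1); they miss things now and then, are a little off and sometimes report something else, mostly with a low value. They report only what shows in the picture. A call takes as long as a camera call.
- ctrl.boxes_of(camera, name): "centre" ([x, y, z] in m, in the coordinates of the camera as it stood for that picture, good to about 4 mm: the middle of the surface that is visible of it).
The state is a dict: "clock": time; "joint_positions": joint angles; "joint_velocities": joint speeds; "joint_torque": joint torques, N m; "ee_pos": TCP position; "orientation": TCP orientation; "contact_force": force on the tool from outside, world axes, zero at the start; "moment": the same for the moment, N m; "grip_width": finger opening in m; "grasp_force": force on a finger pad.
Only numpy, scipy, OpenCV 4.12 (cv2) and the standard library are available. Lean on these libraries where they do the work, as an engineer would, in place of code of your own. Each camera call takes 0.05 s, during which the arm holds its last target. There are 200 camera calls.

## Working session

There is one attempt and no reset: what is moved stays moved. The work goes in short steps, Python scripts to look and compute and a tool call to move; the robot and the scene stay as the last step left them, time stands still between calls to the robot, and variables do not carry over. Pictures are saved under pics/ and viewed, at most 10 in all, crops included, and the job is handed in when it is done.

Besides the shell and the picture viewer there is one more tool, called after "Emit:" as name([rows], argument=value, ...), one row to a line, values as JSON. play_rows: Moves the arm, as the interface text tells. Its arguments: {"type":"object","properties":{"series":{"type":"array"},"grip_force":{"type":"number"}},"required":["series"]}

```bash
mkdir -p pics; ls; cat > h.py <<'E'
import numpy as np, cv2
from scipy.spatial.transform import Rotation as R
from rig import ctrl
def T_wc(name, st=None):
    i=ctrl.camera_info(name)
    if name!='wrist': return np.linalg.inv(np.array(i['world_to_cam']))
    T=np.eye(4);T[:3,:3]=R.from_rotvec(st['orientation']).as_matrix();T[:3,3]=st['ee_pos']
    return T@np.array(i['mount'])
def cap(name,fn):
    st=ctrl.get_state(); im=ctrl.capture(name); cv2.imwrite('pics/'+fn,cv2.cvtColor(im,cv2.COLOR_RGB2BGR)); return im,T_wc(name,st)
def ray(name,T,u,v,z):
    i=ctrl.camera_info(name); d=np.array([(u-i['cx'])/i['fx'],-(v-i['cy'])/i['fy'],-1.])
    d=T[:3,:3]@d; o=T[:3,3]; return o+d*(z-o[2])/d[2]
def proj(name,T,p):
    i=ctrl.camera_info(name); c=np.linalg.inv(T)@np.r_[p,1]; return i['cx']+i['fx']*c[0]/-c[2], i['cy']-i['fy']*c[1]/-c[2]
E
python3 - <<'E'
from h import *
np.set_printoptions(precision=4,suppress=True)
st=ctrl.get_state(); print(st)
for n in ['top','scene','wrist']:
    print({k:v for k,v in ctrl.camera_info(n).items() if k not in('world_to_cam',)})
    im,T=cap(n,n+'0.png'); print(T)
    for o in ['core_plug','cradle','carriage','probe','grey_core','oil_bottle','petri','marker','push_face','fixed_face']:
        try:
            for b in ctrl.boxes_of(n,o)[:2]: print(n,o,round(b['confidence'],2),(T@np.r_[b['centre'],1])[:3])
        except Exception as e: print(o,e)
E
```

```text
pics
{'clock': 0.0, 'joint_positions': array([ 1.1396,  0.2772, -0.0279,  1.268 ,  0.    ,  1.4674]), 'joint_velocities': array([-0.0003, -0.0009,  0.0007, -0.0017, -0.    ,  0.0016]), 'joint_torque': array([ -0.0011, -44.5512,  29.52  ,   0.0164,  -0.0002,  -0.    ]), 'ee_pos': array([0.2009, 0.591 , 0.2441]), 'orientation': array([-0.5125, -3.0989,  0.0034]), 'contact_force': array([0.3485, 0.2216, 0.5788]), 'moment': array([0.0407, 0.0104, 0.0089]), 'grasp_force': 0.0, 'grip_width': 0.08528841293593836}
{'fx': 480.4443900656605, 'fy': 480.4443900656605, 'cx': 316.8017725717805, 'cy': 202.15930469030693}
[[-0.0055  0.9929 -0.1189  0.3566]
 [-0.9999 -0.007  -0.0118 -0.1796]
 [-0.0125  0.1188  0.9928  1.2315]
 [ 0.      0.      0.      1.    ]]
top core_plug 0.76 [ 0.432  -0.2289  0.038 ]
top cradle 0.59 [ 0.5408 -0.257   0.0071]
top carriage 0.63 [ 0.5165 -0.3785  0.0458]
top probe 0.49 [ 0.5201 -0.3497  0.0342]
top probe 0.46 [ 0.5431 -0.2574  0.0059]
top grey_core 0.53 [0.5496 0.1126 0.0728]
top oil_bottle 0.48 [ 0.5244 -0.0211  0.0525]
top petri 0.56 [ 0.3496 -0.3689  0.0131]
top
[... 647 characters left out ...]
_bottle 0.67 [ 0.5281 -0.0214  0.0433]
scene petri 0.74 [ 0.3484 -0.3718  0.0182]
scene marker 0.77 [ 0.6627 -0.4628  0.0077]
scene push_face 0.88 [ 0.5167 -0.3851  0.0384]
scene fixed_face 0.81 [ 0.5369 -0.2754  0.0102]
scene fixed_face 0.58 [ 0.5142 -0.348   0.0322]
{'fx': 328.5982579727027, 'fy': 328.5982579727027, 'cx': 319.2473186659492, 'cy': 195.473093914383, 'mount': array([[-0.0008,  0.9592,  0.2826,  0.0716],
       [ 1.    ,  0.0005,  0.0013, -0.0004],
       [ 0.0011,  0.2826, -0.9592, -0.1286],
       [ 0.    ,  0.    ,  0.    ,  1.    ]])}
[[ 0.3227 -0.908  -0.2672  0.1333]
 [ 0.9465  0.3093  0.0922  0.6144]
 [-0.0011 -0.2826  0.9592  0.374 ]
 [ 0.      0.      0.      1.    ]]
```

```bash
python3 - <<'E'
import cv2
a=cv2.imread('pics/top0.png');cv2.imwrite('pics/a.png',cv2.resize(a[60:360,250:540],None,fx=2,fy=2,interpolation=cv2.INTER_CUBIC))
E
```

```text
(no output)
```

View pics/a.png

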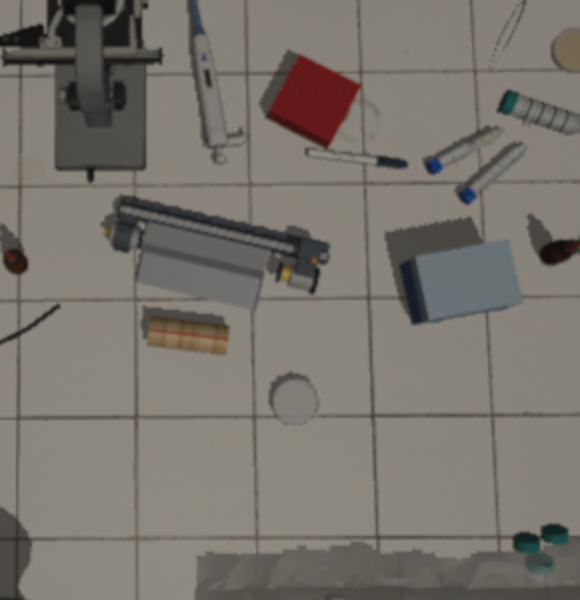

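View pics/scene0.png

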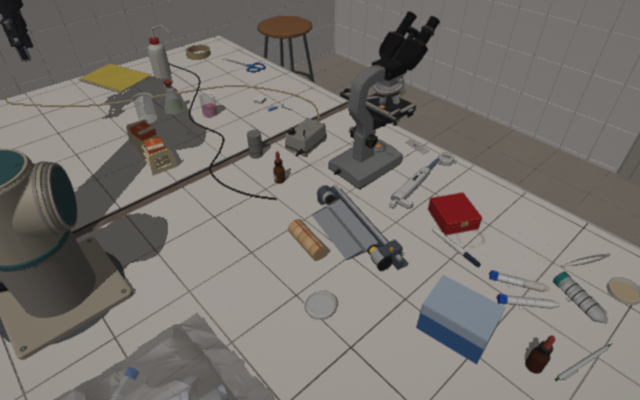

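The top crop (offset 250,60, scale 2) shows the fixed probe at left (125,235) and the carriage at right (300,275). The ramp's front edge runs from (136,280) to (252,308), and the core lies at (188,337), roughly parallel to the groove. The oil bottle is at (15,262) and the petri dish at (295,400). The scene view agrees.

```bash
cat >> h.py <<'E'
def plan(p,a):
    "tool-frame shift mm and turn deg to reach world p with tool y=(sin a,cos a), pointing down"
    st=ctrl.get_state(); R0=R.from_rotvec(st['orientation'])
    M=np.array([[-np.cos(a),np.sin(a),0],[np.sin(a),np.cos(a),0],[0,0,-1]]).T if 0 else np.column_stack([[-np.cos(a),np.sin(a),0],[np.sin(a),np.cos(a),0],[0,0,-1]])
    print('shift',(R0.inv().apply(np.array(p)-st['ee_pos'])*1000).round(1),'turn',np.degrees((R0.inv()*R.from_matrix(M)).as_rotvec()).round(2))
E
python3 - <<'E'
from h import *
np.set_printoptions(precision=4,suppress=True)
T=T_wc('top')
f=lambda c,z: ray('top',T,c[0]/2+250,c[1]/2+60,z)[:2]
for n,c,z in [('rampL',(136,280),0),('rampR',(252,308),0),('crestL',(143,246),.009),('crestR',(264,273),.009),('coreL',(147,331),.019),('coreR',(229,342),.019),('redL',(147,332),.038),('redR',(228,339),.038),('railL',(118,203),.032),('railR',(325,250),.032)]: print(n,f(c,z))
plan([.45,-.25,.25],.22)
E
```

```text
rampL [ 0.5096 -0.1682]
rampR [ 0.4723 -0.317 ]
crestL [ 0.5526 -0.1775]
crestR [ 0.5164 -0.3323]
coreL [ 0.4423 -0.1819]
coreR [ 0.4277 -0.2851]
redL [ 0.4397 -0.1818]
redR [ 0.4303 -0.2823]
railL [ 0.6044 -0.1462]
railR [ 0.5421 -0.4067]
shift [-506.5 -716.8   -4.7] turn [ 0.    0.   -6.18]
```

Emit:
play_rows([
  [[100,-23,-33,0,0,0,0],[100,-46,-65,0,0,0,0],[100,-69,-98,0,0,0,0],[100,-92,-130,0,0,0,0],[100,-115,-163,0,0,0,0]],
])

```text
clock: 2.07
ee_pos: [0.2578, 0.3988, 0.2453]
orientation: [0.511, 3.099, 0.001]
contact_force: [0.5, -0.7, 0.1]
grip_width: 0.0855
grasp_force: 0.0
```

Emit:
play_rows([
  [[100,-23,-33,0,0,0,0],[100,-46,-65,0,0,0,0],[100,-69,-98,0,0,0,0],[100,-92,-130,0,0,0,0],[100,-115,-163,0,0,0,0]],
])

```text
clock: 2.48
ee_pos: [0.3141, 0.2074, 0.2456]
orientation: [0.511, 3.099, 0.001]
contact_force: [1.5, -0.5, 0.2]
grip_width: 0.0856
grasp_force: 0.0
```

Emit:
play_rows([
  [[60,-23,-33,0,0,0,0],[60,-46,-65,0,0,0,0],[60,-69,-98,0,0,0,0],[60,-92,-130,0,0,0,0],[60,-115,-163,0,0,0,0]],
])

```text
clock: 2.9
ee_pos: [0.3706, 0.0158, 0.2458]
orientation: [0.512, 3.098, 0.0]
contact_force: [0.5, 0.6, 0.5]
grip_width: 0.0516
grasp_force: 0.0
```

Emit:
play_rows([
  [[40,-23,-33,0,0,0,0],[40,-46,-65,0,0,0,0],[40,-69,-98,0,0,0,0],[40,-92,-130,0,0,0,0],[40,-115,-163,0,0,0,0]],
])

```text
clock: 3.32
ee_pos: [0.4269, -0.1758, 0.2456]
orientation: [0.514, 3.098, -0.0]
contact_force: [0.2, 0.3, 0.9]
grip_width: 0.0341
grasp_force: 0.0
```

Emit:
play_rows([
  [[40,-23,-33,-2,0,0,-3],[40,-46,-65,-5,0,0,-6],[40,-46,-65,-5,0,0,-6],[40,-46,-65,-5,0,0,-6]],
])

```text
clock: 3.65
ee_pos: [0.4499, -0.2521, 0.2503]
orientation: [0.355, 3.121, -0.0]
contact_force: [-0.7, 0.1, -0.0]
grip_width: 0.0342
grasp_force: 0.0
```

```bash
python3 - <<'E'
from h import *
np.set_printoptions(precision=4,suppress=True)
im,T=cap('wrist','w1.png');print(T)
for o in ['core_plug','cradle','carriage','probe','petri','push_face','fixed_face']:
    for b in ctrl.boxes_of('wrist',o)[:2]: 
        p=(T@np.r_[b['centre'],1])[:3];print(o,round(b['confidence'],2),p,np.round(proj('wrist',T,p)))
a=cv2.imread('pics/w1.png');a=cv2.resize(a,(800,500),interpolation=cv2.INTER_CUBIC);cv2.imwrite('pics/w1b.png',a)
E
```

```text
[[ 0.2253 -0.9346 -0.2752  0.38  ]
 [ 0.9743  0.2158  0.0648 -0.2364]
 [-0.0012 -0.2828  0.9592  0.3789]
 [ 0.      0.      0.      1.    ]]
core_plug 0.79 [ 0.4309 -0.2345  0.0338] [332. 147.]
cradle 0.85 [ 0.5336 -0.2592  0.0076] [330. 231.]
cradle 0.35 [ 0.3492 -0.368   0.0205] [190.  98.]
carriage 0.66 [ 0.5166 -0.3764  0.0383] [227. 250.]
probe 0.54 [ 0.5092 -0.3526  0.0327] [246. 238.]
probe 0.53 [ 0.535  -0.2632  0.0093] [327. 234.]
petri 0.6 [ 0.3524 -0.3667  0.0186] [193. 101.]
push_face 0.62 [ 0.5116 -0.3758  0.0418] [225. 247.]
fixed_face 0.63 [ 0.5363 -0.2645  0.0097] [326. 235.]
```

View pics/w1b.png

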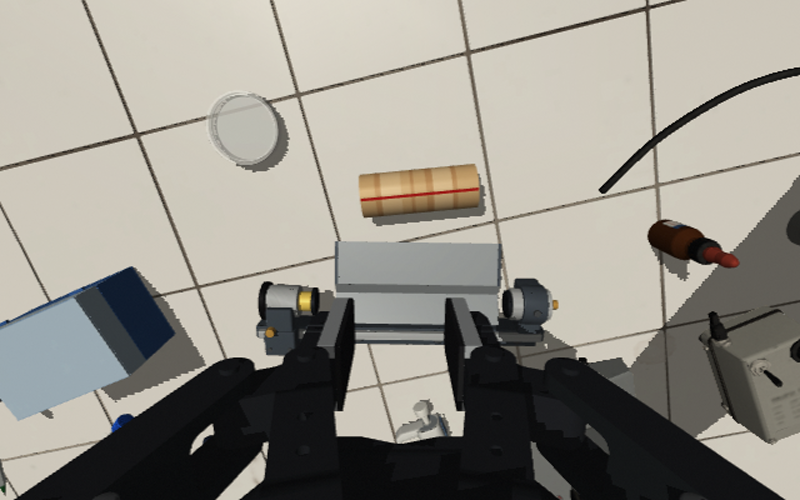

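The wrist view at 1.25x scale shows the ramp's front edge from (336,241) to (500,244) and the crest at about (336,285) to (500,292). The carriage flange is at (264,298) and the fixed probe's face at (505,304). The core spans (360,197) to (478,187) and is turned about 5° from the ramp's edge. Fitting the cradle pose next.

```bash
python3 - <<'E'
from h import *
from scipy.optimize import least_squares
np.set_printoptions(precision=4,suppress=True)
st=ctrl.get_state();T=T_wc('wrist',st)
g=cv2.imread('pics/w1.png')
obs=[((336,241),(-52,-82,0)),((500,244),(-52,78,0)),((336,286),(-12,-82,8.9)),((500,292),(-12,78,8.9))]
def C(q,p): c,s=np.cos(q[2]),np.sin(q[2]); p=np.array(p)/1000; return np.array([q[0]+c*p[0]-s*p[1],q[1]+s*p[0]+c*p[1],p[2]])
f=lambda q: np.concatenate([np.array(proj('wrist',T,C(q,p)))-np.array(o)/1.25 for o,p in obs])
r=least_squares(f,[.53,-.26,-.2]);q=r.x;print(q,r.fun)
for n,p in [('fixedtop',(0,80,36.9)),('pushtop',(0,-150,41.9)),('push',(0,-150,23.9)),('fixed',(0,80,23.9)),('railR',(32,120,32))]: print(n,np.array(proj('wrist',T,C(q,p)))*1.25)
for n,c in [('L',(360,197)),('R',(478.5,187))]:
    w=ray('wrist',T,c[0]/1.25,c[1]/1.25,.022); d=w[:2]-q[:2]; c_,s=np.cos(q[2]),np.sin(q[2]); print(n,w,'cradle',(c_*d[0]+s*d[1])*1e3,(-s*d[0]+c_*d[1])*1e3)
np.save('q.npy',q)
E
```

```text
[ 0.5435 -0.2512 -0.2489] [-0.3694  1.2361  1.3529  2.2365 -0.8944 -0.9713 -0.093  -2.4796]
fixedtop [507.995 313.009]
pushtop [253.7974 309.1949]
push [260.3163 300.8831]
fixed [504.5067 306.9057]
railR [545.4074 342.55  ]
L [ 0.4321 -0.2811  0.022 ] cradle -100.64793998609566 -56.43444353351183
R [ 0.4463 -0.1783  0.022 ] cradle -112.16077474130383 46.68026549610232
```

```bash
python3 - <<'E'
from h import *
np.set_printoptions(precision=4,suppress=True,linewidth=200)
g=cv2.cvtColor(cv2.imread('pics/w1.png'),cv2.COLOR_BGR2GRAY)
for c in (275,295,320,345,365,390): print(c,g[186:280,c].tolist())
plan([.394,-.224,.10],.137)
E
```

```text
275 [203, 203, 202, 203, 202, 202, 201, 158, 164, 164, 163, 162, 162, 163, 162, 162, 161, 160, 160, 160, 160, 159, 159, 159, 159, 159, 159, 158, 159, 157, 158, 157, 157, 156, 157, 155, 156, 155, 155, 155, 153, 99, 99, 99, 99, 99, 100, 101, 168, 168, 168, 168, 112, 93, 93, 93, 94, 94, 93, 88, 87, 81, 80, 59, 29, 27, 17, 16, 15, 14, 15, 14, 15, 14, 13, 13, 12, 11, 9, 10, 8, 8, 8, 8, 9, 8, 8, 8, 6, 8, 7, 9, 8, 8]
295 [202, 201, 201, 202, 202, 201, 200, 182, 162, 161, 161, 161, 160, 160, 160, 159, 159, 159, 159, 160, 159, 160, 158, 159, 159, 158, 158, 158, 157, 156, 156, 156, 156, 156, 155, 155, 155, 154, 154, 155, 153, 111, 99, 99, 99, 100, 99, 102, 148, 164, 165, 165, 165, 166, 165, 166, 166, 166, 166, 167, 167, 167, 166, 166, 168, 167, 168, 168, 169, 168, 169, 169, 167, 38, 39, 37, 63, 65, 126, 98, 166, 163, 158, 152, 154, 156, 62, 62, 64, 102, 127, 121, 115, 100]
320 [200, 201, 201, 201, 201, 200, 191, 74, 159, 159, 158, 158, 157, 158, 158, 157, 157, 157, 157, 155, 156, 156, 156, 156, 155, 155, 155, 156, 155, 155, 155, 153, 153, 153, 153, 153, 154, 153, 153, 152, 152, 137, 98, 98, 99
[... 920 characters left out ...]
99, 99, 99, 100, 101, 139, 150, 150, 102, 93, 92, 93, 93, 93, 92, 94, 94, 93, 93, 93, 93, 93, 77, 63, 52, 45, 28, 27, 15, 13, 14, 16, 16, 13, 14, 14, 14, 14, 13, 13, 13, 11, 12, 13, 10, 11, 13, 12, 11, 12]
390 [201, 200, 201, 200, 201, 201, 201, 200, 188, 149, 149, 149, 149, 149, 148, 149, 149, 148, 149, 149, 149, 148, 148, 148, 147, 148, 147, 147, 147, 147, 147, 147, 147, 147, 146, 147, 146, 147, 146, 146, 147, 146, 135, 99, 99, 99, 98, 99, 100, 122, 148, 147, 147, 147, 148, 147, 148, 148, 149, 149, 148, 148, 148, 150, 149, 148, 148, 148, 99, 72, 39, 18, 17, 21, 31, 18, 18, 19, 24, 27, 17, 16, 17, 16, 20, 17, 19, 18, 17, 11, 15, 17, 18, 17]
shift [ 59.5  12.2 150.5] turn [-0.    0.01 -4.86]
```

```bash
python3 - <<'E'
from h import *
from scipy.optimize import least_squares
np.set_printoptions(precision=4,suppress=True)
im=cv2.imread('pics/w1.png')
T=np.array([[ 0.2253,-0.9346,-0.2752,0.38],[0.9743,0.2158,0.0648,-0.2364],[-0.0012,-0.2828,0.9592,0.3789],[0,0,0,1]])
def C(q,p): c,s=np.cos(q[2]),np.sin(q[2]); p=np.array(p)/1000; return np.array([q[0]+c*p[0]-s*p[1],q[1]+s*p[0]+c*p[1],p[2]])
obs=[((268.8,193.0),(-52,-82,0)),((400,194.4),(-52,78,0)),((268.8,227),(-12,-82,8.9)),((400,228.7),(-12,78,8.9)),((268.8,233.8),(0,-82,2)),((400,235.3),(0,78,2))]
f=lambda q: np.concatenate([np.array(proj('wrist',T,C(q,p)))-np.array(o) for o,p in obs])
r=least_squares(f,[.53,-.26,-.2]);q=r.x;print(q,r.fun)
for n,p in [('push',(0,-150,23.9)),('fixed',(0,80,23.9))]: print(n,np.array(proj('wrist',T,C(q,p)))*1.25)
for n,c in [('L',(360,197)),('R',(478.5,187))]:
    w=ray('wrist',T,c[0]/1.25,c[1]/1.25,.022); d=w[:2]-q[:2]; c_,s=np.cos(q[2]),np.sin(q[2]); print(n,w,'cradle',(c_*d[0]+s*d[1])*1e3,(-s*d[0]+c_*d[1])*1e3)
np.save('q.npy',q)
E
```

```text
[ 0.542  -0.2536 -0.2376] [-0.5843  0.1668  1.4952  0.1313 -0.5769  0.0164  0.5718 -0.3528  0.585
  0.1568 -1.5201 -0.0498]
push [260.9255 300.9287]
fixed [505.5829 303.3701]
L [ 0.4326 -0.2841  0.022 ] cradle -99.130245681182 -55.44894918817762
R [ 0.4473 -0.1815  0.022 ] cradle -108.9870301474838 47.78125313597345
```

Emit:
play_rows([
  [[40,20,4,40,0,0,-2],[40,40,8,80,0,0,-4],[40,60,12,115,0,0,-5],[40,60,12,150,0,0,-5],[40,60,12,150,0,0,-5]],
])

```text
clock: 4.47
ee_pos: [0.3866, -0.2194, 0.0937]
orientation: [-0.212, -3.122, -0.013]
contact_force: [-1.8, -0.1, -1.4]
grip_width: 0.0344
grasp_force: 0.0
```

```bash
python3 - <<'E'
from h import *
im,T=cap('wrist','w2.png')
print(ctrl.get_state()['ee_pos'])
plan([.394,-.224,.022],.142)
E
```

```text
[ 0.38968449 -0.22166021  0.09712655]
shift [-5.2 -2.1 75.1] turn [ 0.28 -0.47  0.37]
```

Emit:
play_rows([
  [[40,0,0,20,0,0,0],[40,0,0,40,0,0,0],[40,0,0,60,0,0,0],[40,0,0,70,0,0,0],[40,0,0,77,0,0,0]],
])

```text
clock: 4.93
ee_pos: [0.3955, -0.2262, 0.0244]
orientation: [0.212, 3.132, -0.002]
contact_force: [-0.1, -0.0, 0.3]
grip_width: 0.0341
grasp_force: 0.0
```

Emit:
play_rows([
  [[40,0,0,0,0,0,0],[40,0,0,0,0,0,0]],
])

```text
clock: 5.1
ee_pos: [0.3948, -0.2259, 0.0245]
orientation: [0.213, 3.133, -0.002]
contact_force: [0.3, -0.6, -0.2]
grip_width: 0.0341
grasp_force: 0.0
```

```bash
python3 - <<'E'
from h import *
im,T=cap('wrist','w3.png')
a=cv2.imread('pics/w3.png');cv2.imwrite('pics/w3b.png',cv2.resize(a,(800,500),interpolation=cv2.INTER_CUBIC))
print(ctrl.get_state()['ee_pos'],ctrl.get_state()['contact_force'])
E
```

```text
[ 0.39490191 -0.22597411  0.02463702] [-0.29039816  0.02901501 -0.14924334]
```

View pics/w3b.png

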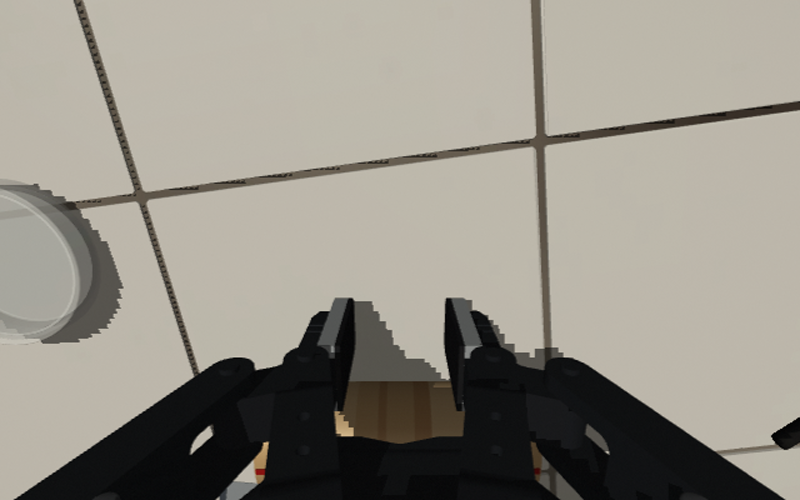

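The fingers straddle the core's middle. The core's ends show at columns 260 and 540, and its rear edge at row 380 is ahead of the tips. I'll push slowly.

Emit:
play_rows([
  [[40,-5,0,0,0,0,0],[40,-10,0,0,0,0,0],[40,-14,0,0,0,0,0],[40,-18,0,0,0,0,0],[40,-22,0,0,0,0,0]],
])

```text
clock: 5.57
ee_pos: [0.4161, -0.2282, 0.0235]
orientation: [0.213, 3.134, -0.0]
contact_force: [-1.2, 0.0, 1.3]
grip_width: 0.0344
grasp_force: 0.1
```

Emit:
play_rows([
  [[40,-5,0,0,0,0,0.6],[40,-10,0,0,0,0,1.2],[40,-15,0,0,0,0,1.8],[40,-20,0,0,0,0,2.4],[40,-25,0,0,0,0,3]],
])

```text
clock: 5.98
ee_pos: [0.4407, -0.2315, 0.0233]
orientation: [0.297, 3.128, 0.0]
contact_force: [-0.5, 0.2, 0.4]
grip_width: 0.0341
grasp_force: 0.1
```

Emit:
play_rows([
  [[40,-5,0,0,0,0,0.6],[40,-10,0,0,0,0,1.2],[40,-15,0,0,0,0,1.8],[40,-20,0,0,0,0,2.4],[40,-24,0,0,0,0,2.8]],
])

```text
clock: 6.4
ee_pos: [0.4639, -0.2358, 0.0232]
orientation: [-0.373, -3.119, -0.0]
contact_force: [-1.8, -0.1, 1.3]
grip_width: 0.0344
grasp_force: 1.1
```

```bash
cat >> h.py <<'E'
def cr(p):
    q=np.load('q.npy'); c,s=np.cos(q[2]),np.sin(q[2]); d=np.array(p)[:2]-q[:2]; return np.round(np.array([c*d[0]+s*d[1],-s*d[0]+c*d[1]])*1e3,1)
def look(names,cams=('top','scene','wrist'),tag='x'):
    for n in cams:
        im,T=cap(n,f'{n}_{tag}.png')
        for o in names:
            for b in ctrl.boxes_of(n,o)[:1]:
                p=(T@np.r_[b['centre'],1])[:3]; print(n,o,round(b['confidence'],2),p.round(4),'cradle',cr(p))
    st=ctrl.get_state(); print('tcp',st['ee_pos'].round(4),cr(st['ee_pos']),'a',2*np.arctan2(st['orientation'][0],st['orientation'][1]),st['contact_force'].round(1),st['clock'])
E
python3 - <<'E'
from h import *
look(['core_plug'],tag='4')
a=cv2.imread('pics/scene_4.png')[170:290,270:430];cv2.imwrite('pics/s4c.png',cv2.resize(a,None,fx=4,fy=4,interpolation=cv2.INTER_CUBIC))
E
```

```text
scene core_plug 0.76 [ 0.4819 -0.2875  0.0362] cradle [-50.4 -47.1]
wrist core_plug 0.84 [ 0.4782 -0.2375  0.0313] cradle [-65.7   0.6]
tcp [ 0.4635 -0.2358  0.0232] [-80.4  -1.2] a -6.046031177843013 [-0.1  0.4 -1. ] 6.7
```

View pics/s4c.png

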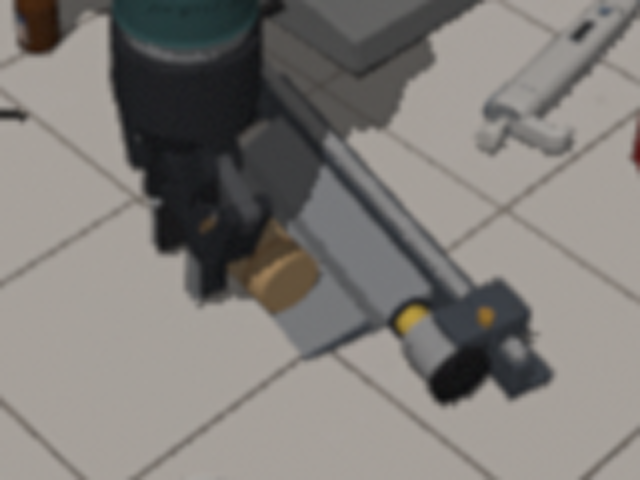

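The core is square to the groove on the lower ramp, with its end face at crop (285,285) and the fingers behind it. I'll continue up the ramp, slowing at the crest.

Emit:
play_rows([
  [[40,-5,0,0,0,0,0],[40,-10,0,0,0,0,0],[40,-15,0,0,0,0,0],[40,-20,0,0,0,0,0],[40,-25,0,0,0,0,0]],
])

```text
clock: 7.12
ee_pos: [0.4888, -0.242, 0.0234]
orientation: [0.371, 3.119, -0.0]
contact_force: [-2.0, 1.2, 1.3]
grip_width: 0.0345
grasp_force: 1.0
```

Emit:
play_rows([
  [[40,-3,0,0,0,0,0],[40,-6,0,0,0,0,0],[40,-8,0,0,0,0,0],[40,-10,0,0,0,0,0],[40,-12,0,0,0,0,0]],
])

```text
clock: 7.53
ee_pos: [0.5003, -0.2449, 0.0234]
orientation: [0.372, 3.118, -0.0]
contact_force: [-0.7, -0.1, 0.3]
grip_width: 0.0338
grasp_force: 0.0
```

```bash
python3 - <<'E'
from h import *
look(['core_plug'],tag='5')
E
```

```text
top core_plug 0.57 [ 0.5483 -0.3192  0.0305] cradle [ 21.6 -62.3]
scene core_plug 0.67 [ 0.5196 -0.2979  0.0413] cradle [-11.3 -48.4]
wrist core_plug 0.78 [ 0.5263 -0.25    0.031 ] cradle [-16.   -0.2]
tcp [ 0.4998 -0.2446  0.0234] [-43.1  -1.3] a 0.23709684147796964 [-0.8  0.   0.6] 7.8333
```

Emit:
play_rows([
  [[40,-1.5,0,0,0,0,0],[40,-3,0,0,0,0,0],[40,-4.5,0,0,0,0,0],[40,-4.5,0,0,0,0,0],[40,-4.5,0,0,0,0,0]],
])

```text
clock: 8.25
ee_pos: [0.5043, -0.2457, 0.0234]
orientation: [0.371, 3.119, -0.0]
contact_force: [0.3, -0.4, -0.3]
grip_width: 0.0339
grasp_force: 0.0
```

```bash
python3 - <<'E'
from h import *
look(['core_plug'],tag='6')
a=cv2.imread('pics/scene_6.png')[170:290,270:430];b=cv2.resize(a,None,fx=4,fy=4,interpolation=cv2.INTER_CUBIC)
cv2.imwrite('pics/s6c.png',b)
E
```

```text
scene core_plug 0.64 [ 0.5238 -0.2969  0.0412] cradle [ -7.5 -46.4]
wrist core_plug 0.9 [ 0.5232 -0.251   0.0337] cradle [-18.8  -1.9]
tcp [ 0.504  -0.2456  0.0233] [-38.8  -1.2] a -6.046142386724066 [-0.7  1.   0.5] 8.55
```

View pics/s6c.png

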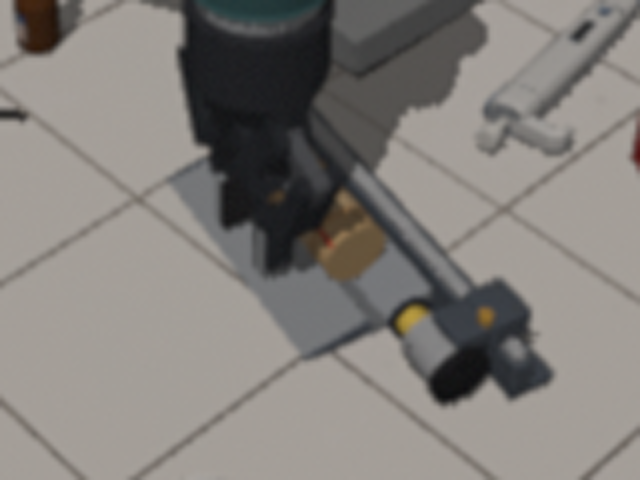

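The core has dropped past the crest into the groove, clear of the fingers (crop (350,240)). I'll retreat upward and close the fingers.

Emit:
play_rows([
  [[40,3,0,-5,0,0,0],[40,4,0,-30,0,0,0],[40,4,0,-65,0,0,0],[40,4,0,-100,0,0,0],[20,4,0,-130,0,0,0]],
])

```text
clock: 8.97
ee_pos: [0.5, -0.2447, 0.1557]
orientation: [0.371, 3.119, -0.001]
contact_force: [0.6, -0.6, -0.4]
grip_width: 0.0232
grasp_force: 0.0
```

Emit:
play_rows([
  [[0,20,-30,-30,0,0,0],[0,40,-60,-60,0,0,0],[0,60,-90,-90,0,0,0],[0,60,-120,-100,0,0,0],[0,60,-120,-100,0,0,0]],
])

```text
clock: 9.38
ee_pos: [0.4133, -0.3533, 0.2588]
orientation: [0.378, 3.112, -0.014]
contact_force: [0.2, -0.1, 0.9]
grip_width: -0.0001
grasp_force: 0.0
```

```bash
python3 - <<'E'
from h import *
look(['core_plug','push_face','probe','petri','marker'],tag='7')
a=cv2.imread('pics/wrist_7.png');cv2.imwrite('pics/w7c.png',cv2.resize(a,(800,500),interpolation=cv2.INTER_CUBIC))
E
```

```text
top core_plug 0.85 [ 0.5352 -0.249   0.0442] cradle [-7.6  2.9]
top push_face 0.81 [ 0.5152 -0.3758  0.0502] cradle [   2.8 -125.2]
top probe 0.57 [ 0.5216 -0.3479  0.0343] cradle [  2.4 -96.5]
top petri 0.43 [ 0.6664 -0.456   0.01  ] cradle [ 168.6 -167.5]
top marker 0.66 [ 0.6642 -0.4561  0.0069] cradle [ 166.5 -168.1]
scene core_plug 0.57 [ 0.5304 -0.2647  0.0462] cradle [ -8.6 -13.6]
scene push_face 0.63 [ 0.5143 -0.3844  0.0391] cradle [   3.9 -133.7]
scene petri 0.6 [ 0.3496 -0.3705  0.0178] cradle [-159.4 -159. ]
scene marker 0.6 [ 0.664  -0.4602  0.0075] cradle [ 167.2 -172.2]
wrist core_plug 0.64 [ 0.3507 -0.3677  0.0153] cradle [-159. -156.]
wrist push_face 0.51 [ 0.4901 -0.3835  0.0304] cradle [ -19.8 -138.5]
wrist petri 0.6 [ 0.3504 -0.369   0.0135] cradle [-159.  -157.3]
wrist marker 0.43 [ 0.6691 -0.4125  0.0107] cradle [ 160.9 -124.5]
tcp [ 0.4137 -0.3472  0.2533] [-102.6 -121.2] a 0.23696819448042536 [-0.8 -0.3  0.2] 10.2833
```

View pics/w7c.png

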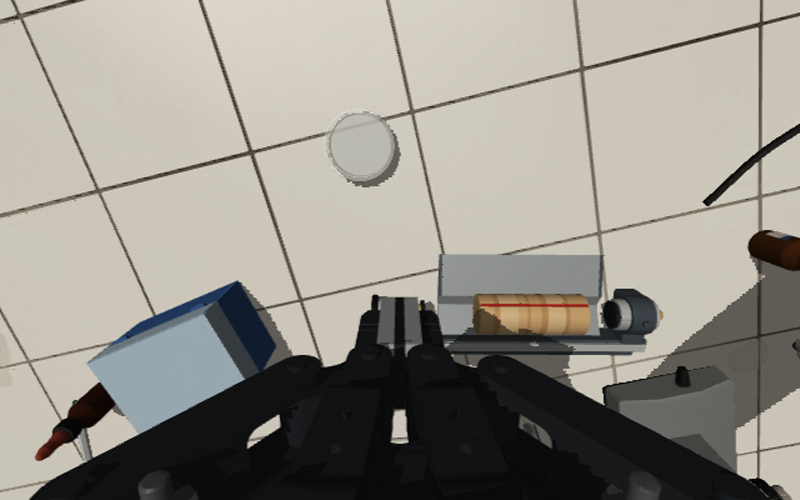

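The core lies in the groove, spanning columns 475–588 along the row of about 313. The blue box's near corners are at (240,283) and (275,348), so I'll check clearance behind the flange.

```bash
python3 - <<'E'
from h import *
np.set_printoptions(precision=4,suppress=True)
st=ctrl.get_state();T=T_wc('wrist',st)
for c in [(240,283),(275,348)]: 
    w=ray('wrist',T,c[0]/1.25,c[1]/1.25,0);print('box bottom',w,cr(w))
for z in (.05,.08,.1):
  for c in [(205,305),(247,407)]: 
    w=ray('wrist',T,c[0]/1.25,c[1]/1.25,z);print('box top',z,cr(w))
for c in [(475,313),(588,313)]: print('core',cr(ray('wrist',T,c[0]/1.25,c[1]/1.25,.03)))
Tt=T_wc('top')
for c in [(400,262),(415,323),(520,303),(508,240)]: print('top cam',[cr(ray('top',Tt,c[0]/2+250,c[1]/2+60,z)) for z in (0,.06)])
q=np.load('q.npy');c,s=np.cos(q[2]),np.sin(q[2])
for p in [(-4,-178)]:
    p=np.array(p)/1e3; plan([q[0]+c*p[0]-s*p[1],q[1]+s*p[0]+c*p[1],.10],-q[2])
E
```

```text
box bottom [ 0.455  -0.5214  0.    ] [ -21.5 -280.8]
box bottom [ 0.5327 -0.5107  0.    ] [  51.5 -252.1]
box top 0.05 [ -20.7 -293.1]
box top 0.05 [  85.3 -267.2]
box top 0.08 [ -34.6 -277.6]
box top 0.08 [  61.9 -254. ]
box top 0.1 [ -43.8 -267.3]
box top 0.1 [  46.2 -245.3]
core [ -3.4 -50.8]
core [-3.4 55.3]
top cam [array([  49.1, -250.8]), array([  37.1, -237.2])]
top cam [array([ -23.9, -285. ]), array([ -32.4, -269.8])]
top cam [array([  32. , -410.5]), array([  20.8, -389.1])]
top cam [array([ 108.9, -380.5]), array([  94. , -360.6])]
shift [-98.6 -56.8 153.3] turn [-0.    0.    0.03]
```

Emit:
play_rows([
  [[0,-25,-15,30,0,0,0],[0,-50,-29,60,0,0,0],[0,-75,-43,95,0,0,0],[0,-99,-57,130,0,0,0],[0,-99,-57,153,0,0,0]],
])

```text
clock: 10.7
ee_pos: [0.4994, -0.4292, 0.0985]
orientation: [0.372, 3.116, -0.004]
contact_force: [0.5, -0.6, 0.3]
grip_width: -0.0001
grasp_force: 0.0
```

Emit:
play_rows([
  [[0,0,0,15,0,0,0],[0,0,0,35,0,0,0],[0,0,0,55,0,0,0],[0,0,0,70,0,0,0],[0,0,0,76,0,0,0]],
])

```text
clock: 11.12
ee_pos: [0.495, -0.4245, 0.0214]
orientation: [-0.371, -3.116, -0.005]
contact_force: [-0.8, 0.3, 0.2]
grip_width: 0.0002
grasp_force: 0.0
```

```bash
python3 - <<'E'
from h import *
look(['push_face','core_plug'],tag='8')
a=cv2.imread('pics/scene_8.png')[170:290,290:450];b=cv2.resize(a,None,fx=4,fy=4,interpolation=cv2.INTER_CUBIC)
cv2.imwrite('pics/s8c.png',b)
E
```

```text
top core_plug 0.95 [ 0.5353 -0.2503  0.0436] cradle [-7.2  1.6]
scene push_face 0.73 [ 0.5068 -0.3733  0.0318] cradle [  -6.  -124.7]
scene core_plug 0.88 [ 0.5317 -0.2626  0.0448] cradle [ -7.9 -11.2]
wrist push_face 0.74 [ 0.5043 -0.3729  0.0361] cradle [  -8.5 -124.8]
wrist core_plug 0.67 [ 0.5298 -0.3018  0.0217] cradle [ -0.5 -49.8]
tcp [ 0.4972 -0.4266  0.0256] [  -2.8 -178.7] a 0.23703711666698593 [ 0.1 -0.1 -0.2] 11.5667
```

View pics/s8c.png

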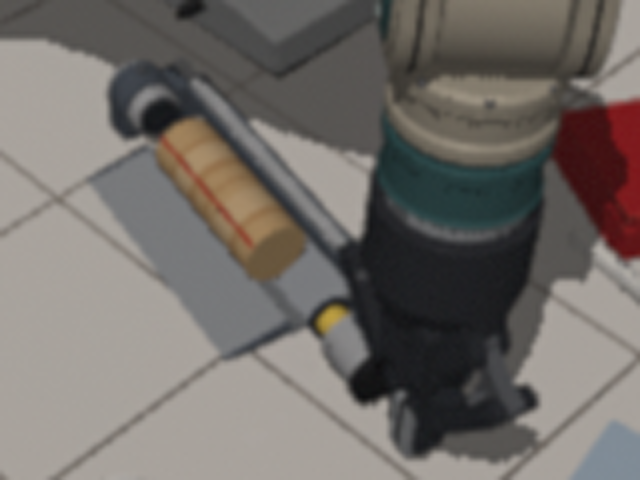

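Emit:
play_rows([
  [[0,0,3,0,0,0,0],[0,0,7,0,0,0,0],[0,0,11,0,0,0,0],[0,0,15,0,0,0,0],[0,0,19,0,0,0,0]],
])

```text
clock: 11.98
ee_pos: [0.5008, -0.4079, 0.0244]
orientation: [-0.372, -3.119, 0.004]
contact_force: [-3.4, -6.8, -2.9]
grip_width: -0.0002
grasp_force: 3.6
```

Emit:
play_rows([
  [[0,0,4,0,0,0,0],[0,0,8,0,0,0,0],[0,0,12,0,0,0,0],[0,0,16,0,0,0,0],[0,0,20,0,0,0,0]],
])

```text
clock: 12.4
ee_pos: [0.505, -0.3906, 0.0244]
orientation: [-0.374, -3.118, 0.01]
contact_force: [-3.1, -7.2, -2.0]
grip_width: -0.0001
grasp_force: 3.8
```

```bash
python3 - <<'E'
from h import *
look(['push_face','core_plug','probe'],tag='9')
E
```

```text
top push_face 0.48 [ 0.5481 -0.354   0.0543] cradle [ 29.6 -96.2]
top core_plug 0.97 [ 0.5378 -0.2516  0.0426] cradle [-4.5  1. ]
scene push_face 0.66 [ 0.5069 -0.3505  0.036 ] cradle [ -11.3 -102.5]
scene core_plug 0.95 [ 0.5274 -0.2647  0.0447] cradle [-11.5 -14.3]
scene probe 0.52 [ 0.5103 -0.3487  0.0301] cradle [  -8.4 -100. ]
wrist push_face 0.67 [ 0.507  -0.3517  0.0313] cradle [ -10.9 -103.6]
wrist core_plug 0.64 [ 0.5228 -0.29    0.0341] cradle [-10.  -39.9]
wrist probe 0.93 [ 0.5159 -0.333   0.0339] cradle [ -6.6 -83.3]
tcp [ 0.5052 -0.3896  0.0244] [  -3.7 -140.9] a -6.045227751262086 [-0.6 -4.2 -1.8] 13.0
```

Emit:
play_rows([
  [[0,0,4,0,0,0,0],[0,0,8,0,0,0,0],[0,0,12,0,0,0,0],[0,0,16,0,0,0,0],[0,0,20,0,0,0,0]],
])

```text
clock: 13.42
ee_pos: [0.5098, -0.3711, 0.0244]
orientation: [-0.374, -3.118, 0.01]
contact_force: [-1.8, -7.1, -2.3]
grip_width: 0.0
grasp_force: 3.8
```

Emit:
play_rows([
  [[0,0,3,0,0,0,0],[0,0,6,0,0,0,0],[0,0,9,0,0,0,0],[0,0,12,0,0,0,0],[0,0,15,0,0,0,0]],
])

```text
clock: 13.83
ee_pos: [0.5133, -0.357, 0.0244]
orientation: [-0.374, -3.118, 0.012]
contact_force: [-3.1, -9.6, -3.2]
grip_width: -0.0001
grasp_force: 4.5
```

Emit:
play_rows([
  [[0,0,3,0,0,0,0],[0,0,6,0,0,0,0],[0,0,8,0,0,0,0],[0,0,10,0,0,0,0],[0,0,12,0,0,0,0]],
])

```text
clock: 14.25
ee_pos: [0.5162, -0.3454, 0.0244]
orientation: [-0.374, -3.118, 0.012]
contact_force: [-1.4, -9.0, -3.7]
grip_width: -0.0
grasp_force: 4.4
```

```bash
python3 - <<'E'
from h import *
look(['push_face','core_plug','probe'],tag='10')
a=cv2.imread('pics/wrist_10.png')
a=cv2.resize(a[150:400,250:570],None,fx=2.4,fy=2.4,interpolation=cv2.INTER_CUBIC);cv2.imwrite('pics/w10c.png',a)
E
```

```text
top push_face 0.37 [ 0.5687 -0.1988  0.0075] cradle [13.1 59.5]
top core_plug 0.94 [ 0.5437 -0.2279  0.0427] cradle [-4.3 25.3]
top probe 0.61 [ 0.5434 -0.2279  0.0456] cradle [-4.7 25.2]
scene push_face 0.55 [ 0.52   -0.3104  0.0341] cradle [ -8.  -60.4]
scene core_plug 0.75 [ 0.537  -0.2391  0.0455] cradle [-8.3 12.9]
scene probe 0.49 [ 0.5248 -0.2844  0.0341] cradle [ -9.4 -34. ]
wrist push_face 0.76 [ 0.5205 -0.3064  0.0299] cradle [ -8.4 -56.4]
wrist core_plug 0.93 [ 0.5292 -0.2545  0.038 ] cradle [-12.1  -3.9]
wrist probe 0.58 [ 0.5243 -0.2897  0.0331] cradle [ -8.7 -39.3]
tcp [ 0.5163 -0.3449  0.0244] [ -3.5 -94.9] a -6.044689668849507 [-1.5 -6.9 -1.9] 14.85
```

View pics/w10c.png

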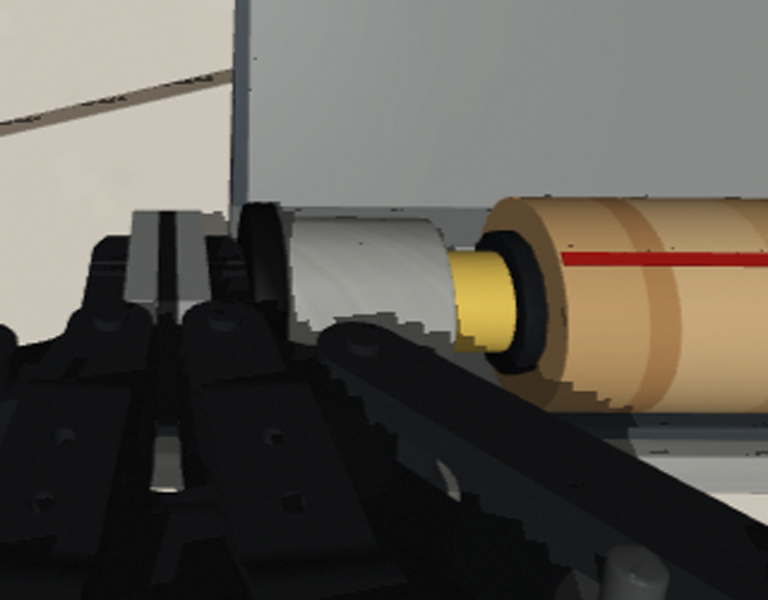

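The wrist crop (2.4x) shows the pad against the core's end at about (530,300). The brass shaft, from 457 to 516 on row 300, is still fully out and the core is sliding. I'll measure the brass width by colour from here; the camera rides with the carriage, so the scale stays constant.

```bash
cat >> h.py <<'E'
def brass(fn):
    h=cv2.cvtColor(cv2.imread('pics/'+fn),cv2.COLOR_BGR2HSV)
    m=(h[...,0]>18)&(h[...,0]<32)&(h[...,1]>130)&(h[...,2]>90); m[:,:420]&=True
    n,l,s,c=cv2.connectedComponentsWithStats(m.astype(np.uint8))
    k=[i for i in range(1,n) if s[i,4]>15]
    print('brass',[s[i].tolist() for i in k])
    for i in k:
        r=np.arange(s[i,1],s[i,1]+s[i,3],4); print([(int(v),int(np.where(l[v]==i)[0].min()),int(np.where(l[v]==i)[0].max())) for v in r])
E
python3 - <<'E'
from h import *
brass('wrist_9.png'); brass('wrist_10.png')
E
```

```text
brass [[437, 255, 28, 41, 928]]
[(255, 438, 456), (259, 438, 459), (263, 439, 461), (267, 440, 462), (271, 440, 463), (275, 440, 464), (279, 441, 464), (283, 441, 464), (287, 441, 464), (291, 440, 463), (295, 458, 460)]
brass [[437, 255, 28, 41, 941]]
[(255, 437, 456), (259, 438, 459), (263, 439, 461), (267, 439, 462), (271, 440, 464), (275, 440, 464), (279, 440, 464), (283, 441, 464), (287, 441, 464), (291, 440, 463), (295, 452, 460)]
```

Emit:
play_rows([
  [[0,0,2,0,0,0,0],[0,0,4,0,0,0,0],[0,0,6,0,0,0,0],[0,0,7,0,0,0,0],[0,0,8,0,0,0,0]],
])

```text
clock: 15.27
ee_pos: [0.5181, -0.3376, 0.0245]
orientation: [-0.374, -3.118, 0.012]
contact_force: [-1.7, -8.5, -2.5]
grip_width: -0.0003
grasp_force: 4.3
```

```bash
python3 - <<'E'
from h import *
look(['core_plug'],cams=('top','wrist'),tag='11'); brass('wrist_11.png')
E
```

```text
top core_plug 0.58 [ 0.5428 -0.2216  0.0445] cradle [-6.7 31.2]
wrist core_plug 0.75 [ 0.5317 -0.2481  0.036 ] cradle [-11.2   2.8]
tcp [ 0.5182 -0.3374  0.0244] [ -3.4 -87.1] a -6.044591099585004 [-1.6 -7.8 -2.5] 15.4667
brass [[437, 255, 28, 41, 949]]
[(255, 438, 456), (259, 438, 459), (263, 439, 461), (267, 439, 462), (271, 440, 464), (275, 440, 464), (279, 441, 464), (283, 441, 464), (287, 440, 464), (291, 440, 463), (295, 448, 460)]
```

Emit:
play_rows([
  [[0,0,1,0,0,0,0],[0,0,2,0,0,0,0],[0,0,3,0,0,0,0],[0,0,4,0,0,0,0],[0,0,4,0,0,0,0]],
])

```text
clock: 15.88
ee_pos: [0.5191, -0.3336, 0.0244]
orientation: [-0.374, -3.118, 0.011]
contact_force: [-3.0, -7.7, -3.5]
grip_width: -0.0001
grasp_force: 4.2
```

```bash
python3 - <<'E'
from h import *
look(['core_plug'],cams=('top','wrist'),tag='12'); brass('wrist_12.png')
E
```

```text
top core_plug 0.88 [ 0.5449 -0.2119  0.0437] cradle [-6.9 41.2]
wrist core_plug 0.69 [ 0.5329 -0.2439  0.0367] cradle [-11.1   7.2]
tcp [ 0.5191 -0.3336  0.0244] [ -3.4 -83.2] a -6.044490878462183 [-2.1 -8.1 -2.9] 16.0833
brass [[438, 255, 25, 40, 853]]
[(255, 438, 454), (259, 438, 457), (263, 439, 459), (267, 440, 460), (271, 440, 462), (275, 440, 462), (279, 441, 462), (283, 441, 462), (287, 440, 462), (291, 440, 461)]
```

Emit:
play_rows([
  [[0,0,1,0,0,0,0],[0,0,2,0,0,0,0],[0,0,3,0,0,0,0],[0,0,4,0,0,0,0],[0,0,4,0,0,0,0]],
])

```text
clock: 16.5
ee_pos: [0.5199, -0.3303, 0.0245]
orientation: [-0.374, -3.118, 0.013]
contact_force: [-2.4, -9.6, -3.2]
grip_width: 0.0002
grasp_force: 4.8
```

```bash
python3 - <<'E'
from h import *
look(['core_plug'],cams=('wrist',),tag='13'); brass('wrist_13.png')
E
```

```text
wrist core_plug 0.79 [ 0.5342 -0.244   0.0366] cradle [-9.8  7.5]
tcp [ 0.5199 -0.3303  0.0245] [ -3.4 -79.8] a -6.044134299273647 [-2.9 -9.7 -3.1] 16.6
brass [[437, 255, 18, 40, 544]]
[(255, 437, 446), (259, 438, 449), (263, 439, 451), (267, 439, 452), (271, 440, 453), (275, 440, 454), (279, 440, 454), (283, 440, 454), (287, 440, 453), (291, 440, 452)]
```

Emit:
play_rows([
  [[0,0,0.7,0,0,0,0],[0,0,1.3,0,0,0,0],[0,0,1.9,0,0,0,0],[0,0,1.9,0,0,0,0],[0,0,1.9,0,0,0,0]],
])

```text
clock: 17.02
ee_pos: [0.5203, -0.3288, 0.0245]
orientation: [-0.375, -3.118, 0.014]
contact_force: [-2.9, -10.1, -3.2]
grip_width: -0.0
grasp_force: 5.2
```

```bash
python3 - <<'E'
from h import *
look(['core_plug'],cams=('wrist',),tag='14'); brass('wrist_14.png')
E
```

```text
wrist core_plug 0.8 [ 0.5332 -0.2428  0.0376] cradle [-11.    8.4]
tcp [ 0.5203 -0.3288  0.0245] [ -3.3 -78.2] a -6.0439077154228915 [ -2.8 -10.7  -4. ] 17.1167
brass [[437, 255, 14, 39, 391]]
[(255, 437, 443), (259, 438, 446), (263, 439, 447), (267, 439, 449), (271, 440, 450), (275, 440, 450), (279, 440, 450), (283, 440, 450), (287, 441, 450), (291, 440, 449)]
```

About 5.8 mm is pressed in. I'll back straight off, then rise and check.

Emit:
play_rows([
  [[0,0,-3,0,0,0,0],[0,0,-10,0,0,0,0],[0,0,-20,0,0,0,0],[0,0,-30,0,0,0,0],[0,0,-40,0,0,0,0]],
])

```text
clock: 17.53
ee_pos: [0.5114, -0.3646, 0.0243]
orientation: [0.371, 3.119, 0.0]
contact_force: [0.3, -0.1, 0.4]
grip_width: 0.0001
grasp_force: 0.0
```

Emit:
play_rows([
  [[0,0,0,-20,0,0,0],[0,0,0,-60,0,0,0],[0,0,0,-100,0,0,0],[0,0,0,-140,0,0,0],[0,0,0,-140,0,0,0]],
])

```text
clock: 17.95
ee_pos: [0.516, -0.3686, 0.1743]
orientation: [0.371, 3.106, -0.014]
contact_force: [0.5, -1.0, 1.6]
grip_width: 0.0001
grasp_force: 0.0
```

Emit:
play_rows([
  [[0,40,0,-10,0,0,0],[0,75,20,-15,0,0,0],[0,75,50,-15,0,0,0],[0,75,50,-15,0,0,0],[0,75,50,-15,0,0,0]],
])

```text
clock: 18.37
ee_pos: [0.4501, -0.2972, 0.1795]
orientation: [0.37, 3.119, -0.001]
contact_force: [-0.2, -0.9, 0.9]
grip_width: -0.0001
grasp_force: 0.0
```

```bash
python3 - <<'E'
from h import *
look(['core_plug','probe','petri','grey_core','oil_bottle','marker'],tag='15'); brass('wrist_15.png')
a=cv2.imread('pics/wrist_15.png')[180:310,220:480];cv2.imwrite('pics/w15c.png',cv2.resize(a,None,fx=3,fy=3,interpolation=cv2.INTER_CUBIC))
E
```

```text
top core_plug 0.92 [ 0.5398 -0.2235  0.0447] cradle [-9.2 28.7]
top petri 0.82 [ 0.3462 -0.3793  0.0125] cradle [-160.7 -168.3]
top grey_core 0.6 [0.5493 0.1105 0.0742] cradle [-78.6 355.6]
top oil_bottle 0.69 [ 0.5264 -0.0218  0.0472] cradle [-69.6 221.5]
scene core_plug 0.78 [ 0.5335 -0.2388  0.0458] cradle [-11.7  12.4]
scene petri 0.78 [ 0.3498 -0.3705  0.0154] cradle [-159.3 -158.9]
scene grey_core 0.81 [0.5494 0.1035 0.0518] cradle [-76.8 348.7]
scene oil_bottle 0.49 [ 0.5263 -0.0227  0.0464] cradle [-69.5 220.6]
scene marker 0.77 [ 0.6671 -0.4622  0.0087] cradle [ 170.7 -173.3]
wrist core_plug 0.92 [ 0.5394 -0.223   0.0369] cradle [-9.7 29. ]
wrist probe 0.75 [ 0.5307 -0.2786  0.0334] cradle [ -5. -27.]
wrist petri 0.79 [ 0.352  -0.3666  0.0167] cradle [-158.  -154.5]
wrist oil_bottle 0.86 [ 0.5274 -0.0271  0.0133] cradle [-67.4 216.6]
tcp [ 0.4504 -0.2975  0.1793] [-78.7 -64.3] a 0.23695996375842737 [ 0.2  0.7 -0.9] 19.4167
brass [[357, 253, 6, 17, 92]]
[(253, 357, 361), (257, 357, 361), (261, 357, 362), (265, 357, 361), (269, 357, 361)]
```

View pics/w15c.png

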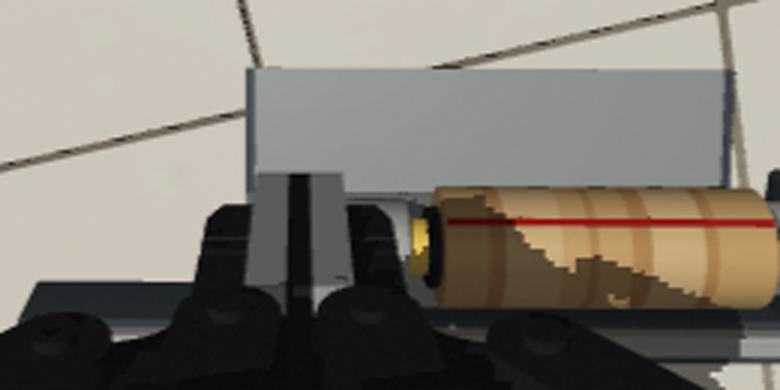

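The core lies in the groove against the fixed probe, with its centre at about y = 29. A short brass stub, about half of the shaft, shows at (420,248). The bystanders are where they started, so I'm handing in.

```bash
python3 -c "
from rig import ctrl
print(ctrl.hand_in())"
```

```text
the job is handed in; nothing more can be done
None
```

I handed the job in at about 19.4 s: the core was rolled up the ramp into the V-groove and slid against the fixed probe, the sprung probe is pressed in by about 5.8 mm of 12, the arm is clear, and the bystanders show no movement in the images.

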